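# Let the sinkers down the chute

### The arm

A 7-joint arm with a two-finger parallel gripper is mounted at the origin on the work surface. World frame = base frame: x ahead of the robot, y to its left, z up, the work surface at z = 0. Lengths are in m, angles in rad, forces in N, time in s.
With the tool pointing down it reaches from about 0.4 to 0.85 m from the base axis. Payload 10.4 kg.
Tool frame: the origin (TCP) lies midway between the tips of the shut fingers; the grasp point (between the pads) lies 19 mm behind it; z points along the fingers, y is the line along which they close (so a half turn about z gives the same grasp; the last joint's range is limited). The gripper opens to 85 mm and grips with 20 to 120 N. Pads are 22 mm wide; open, the fingers measure 114 mm over their backs; the gripper's body (76 mm by 85 mm) begins 54 mm behind the grasp point. The pads swing forward as they close: fully open they stand 13 mm farther back than shut.
Start: joints at [-1.246, 0.332, -0.065, 1.46, 0.022, 1.35, -0.088], TCP at [0.213, 0.588, 0.231] pointing down, gripper open.
Joint ranges: [-2.6, 2.6], [-0.5, 2.12], [-1.47, 1.34], [0.16, 2.42], [-1.27, 4.41], [0.06, 2.06], [-2.6, 2.6]. Speed limits (rad/s): [2.22, 2.22, 2.79, 2.79, 3.14, 3.14, 3.14].

### API

Orientations are given as a unit quaternion [x, y, z, w].
In Python, from workcell import monitor, eyes, manip gives the robot as it stands.
- The arm moves only by the tool send_rows, never from a script. Its arguments are lists of equal length, an entry for each row: "offset": the shift along the tool's x, y, z in mm, a list of three; "roll": the turn about the tool's z in rad. In form: {"offset": [[tx, ty, tz], ...], "roll": [roll, ...]}. A call has exactly 5 rows; each row is the pose to reach, as a shift and turn from the pose commanded when the call began, along the tool's axes at that moment; what a row does not reach only later rows make up. A row lasts 1/12 s, in which the tool goes at most 41.7 mm and 7.16 degrees, less where a joint would pass 70% of its speed; a pose out of reach is approached as far as the arm can. A call with a gripper value outside its range is refused whole. "jaw" is the opening, from 0 (shut) to 1 (fully open), set as the call begins (left out, the last holds). The fingers move at their own pace and stop on an object; "newtons" is the grip in N (left out, the last holds). Time passes only in rows, so rows that repeat a pose let the fingers close, or fill a call up. It gives the time, the measured TCP pose, the force and the opening at its end, in the units of the state.
- monitor.get_obs(): the state, without advancing time (a new reading comes with each control period).
- eyes.camera(name): name is "side" or "top" or "wrist"; returns (picture, depth): 400x640x3 uint8, blue, green, red; 400x640 float32, m along the optical axis (not along the pixel's ray), 0 where there is no reading.
- eyes.camera_params(name): a dict with "fovy" (degrees; the focal length in pixels is half the picture's height over the tangent of half this angle, whatever the lens; pixels are square), "cx", "cy" (the principal point, pixels), "R" (3x3) and "t" (3): a world point X has camera coordinates R X + t. Camera axes: x right, y down, z forward; pixel columns grow to the right and rows downward; lengths in m; the calibration is good to about 2 mm. A picture is of the moment at which its call begins: read the wrist's pose just before it. camera_params takes no time and is no camera call; for the wrist camera it gives the pose at the moment of the call.
- manip.hand_in(): hands the job in, once; it reports no verdict.
The state is a dict: "clock": time; "joint_pos": joint angles; "joint_velocities": joint speeds; "tau": joint torques, N m; "position": TCP position; "ee_rot": TCP orientation; "ft_force": force on the tool from outside, world axes, zero at the start; "torque": the same for the moment, N m; "grip_width": opening from 0.0 (shut) to 1.0 (fully open).
Only numpy, scipy, OpenCV 4.12 (cv2) and the standard library are available. Lean on these libraries where they do the work, as an engineer would, in place of code of your own. Each camera call takes 0.05 s, during which the arm holds its last target. There are 200 camera calls.

### The job

Push the pine bin along the slate bench until it stands against the wooden stop strip under the chute's mouth, then press the near end of the rocker right down and hold it down until all four lead sinkers have rolled into the bin, and let it come up again so that the gate shuts behind them. Only push and press: do not lift or tip anything, do not touch the sinkers, the gate or the rocker's far arm, and leave the jar, the shackle and the spinner where they are.

Things in the scene. Friction and masses are not known exactly. Their poses are not given: they have to be found in the camera images.
- rig: Fixed pine stand with rocker post (30 x 50 mm), chute, small slate shelf (130 x 100, top at z 162, centre at x 100, y 189 mm) and stop strip. Origin on the bench under the rocker's pivot (pivot at z 160 mm). Its x axis points from the rocker's pressing end to the chute, away from the robot within 15 degrees; y runs uphill along the chute; z up. The gate is at x 100, y 0.
- chute_mouth (a point): Middle of the floor edge at the mouth (low end) of the galvanised chute, 80 mm above the bench; at x 100, y -108 mm in the rig's frame. The chute is 44 mm wide inside, its sides 22 mm high; the floor rises at 18 degrees along the rig's y to the slate shelf.
- bin_place (a point): Point on the bench where the bin's origin lies when the bin stands in its place against the stop: x 100, y -160 mm in the rig's frame. The wooden stop strip is 150 mm long (along y) and 20 mm high; its near face lies 65 mm beyond this point along the rig's x.
- bin: Loose open pine bin, 130 (x) x 150 (y) x 60 mm high, walls 8 mm, about 0.6 kg, slides on the bench. Origin: centre of its underside. It starts 50 to 90 mm short of its place on the near (-x of rig) side, turned up to 6 degrees; pushed along the rig's +x it meets the stop strip, under the chute's mouth. The chute's underside is about 16 mm above its rim.
- rocker (a joint): Angle of the wooden rocker beam (rad): 0 = level, gate shut; it grows as the near end is pressed down, to a stop at 0.38 (gate fully up, pressing end 37 mm lower). A spring returns it to 0; at the pressing end it takes about 3 N to start and 6 N to hold at the stop. Sinkers pass freely only above about 0.3.
- rocker_pad (a point): Centre of the top face of the rocker's pressing end, a flat wooden pad 52 x 52 x 6 mm, 100 mm from the pivot on the rig's -x side, its top 172 mm above the bench when up; it moves with the rocker. Nothing is under it as it goes down 37 mm.
- gate (a point): Middle of the lower edge of the galvanised gate plate (40 wide x 3 x 37 mm high), which hangs from the far end of the rocker, 100 mm from the pivot, down into the chute. It moves with the rocker: 2 mm over the chute floor when shut, about 37 mm higher when fully up.
- sinker0: Grey lead egg sinker, 24 mm thick, 38 mm long, about 110 g, lying across the chute above the gate, number 1 of 4 counted uphill from the gate; origin at its centre, x along its length. All four are alike. Slippery; it slides or rolls down by itself once the gate is up, reaching the bin within about two seconds.
- sinker1: Grey lead egg sinker, 24 mm thick, 38 mm long, about 110 g, lying across the chute above the gate, number 2 of 4 counted uphill from the gate; origin at its centre, x along its length. All four are alike. Slippery; it slides or rolls down by itself once the gate is up, reaching the bin within about two seconds.
- sinker2: Grey lead egg sinker, 24 mm thick, 38 mm long, about 110 g, lying across the chute above the gate, number 3 of 4 counted uphill from the gate; origin at its centre, x along its length. All four are alike. Slippery; it slides or rolls down by itself once the gate is up, reaching the bin within about two seconds.
- sinker3: Grey lead egg sinker, 24 mm thick, 38 mm long, about 110 g, lying across the chute above the gate, number 4 of 4 counted uphill from the gate; origin at its centre, x along its length. All four are alike. Slippery; it slides or rolls down by itself once the gate is up, reaching the bin within about two seconds.
- jar: Bystander: lidded amber glass jar, 60 mm across, 85 mm high, loose on the slate shelf; origin at the centre of its underside.
- shackle: Bystander: galvanised bow shackle, about 70 x 50 x 12 mm, lying loose on the bench on the uphill (+y of rig) side of the rocker, 110 to 240 mm from it; origin on its underside near the middle.
- spinner: Bystander: flat tin mackerel spinner, about 90 x 20 x 4 mm with its hook, lying loose on the bench on the uphill (+y of rig) side of the rocker, 110 to 240 mm from it; origin on its underside.
There are look-alikes about, which are no part of the job. What is shaped like the sinker3 but purple or red is not meant.

How it is judged:
On the way, in this order (a step that is already met when the one before it is completed fails the run):
1. the bin stands against the stop (within 12 mm) under the chute's mouth, with the gate still shut (x of bin in the frame of rig above 0.088 m and y of bin in the frame of rig between -0.185 and -0.135 m and value of joint rocker below 0.05 rad), for 0.2 s.
2. the rocker's near end is being pressed down (past 0.15 rad, where the sinkers cannot pass yet) (value of joint rocker above 0.15 rad), for 0.05 s.
3. all four sinkers lie in the bin while the rocker is still held down (over 0.25 rad) (x of sinker0 in the frame of bin between -0.06 and 0.06 m and y of sinker0 in the frame of bin between -0.07 and 0.07 m and z of sinker0 in the frame of bin between 0 and 0.055 m and x of sinker1 in the frame of bin between -0.06 and 0.06 m and y of sinker1 in the frame of bin between -0.07 and 0.07 m and z of sinker1 in the frame of bin between 0 and 0.055 m and x of sinker2 in the frame of bin between -0.06 and 0.06 m and y of sinker2 in the frame of bin between -0.07 and 0.07 m and z of sinker2 in the frame of bin between 0 and 0.055 m and x of sinker3 in the frame of bin between -0.06 and 0.06 m and y of sinker3 in the frame of bin between -0.07 and 0.07 m and z of sinker3 in the frame of bin between 0 and 0.055 m and value of joint rocker above 0.25 rad), for 0.2 s.
At the end, for the whole second after the job is handed in: All four sinkers at rest inside the bin; the bin flat on the bench within 12 mm of the stop strip and within 25 mm sideways of its place under the mouth; the rocker back up (under 0.04 rad), gate shut; jar, shackle and spinner within 20 mm of where they were (x of bin in the frame of rig above 0.088 m and y of bin in the frame of rig between -0.185 and -0.135 m and x of sinker0 in the frame of bin between -0.06 and 0.06 m and y of sinker0 in the frame of bin between -0.07 and 0.07 m and z of sinker0 in the frame of bin between 0 and 0.055 m and x of sinker1 in the frame of bin between -0.06 and 0.06 m and y of sinker1 in the frame of bin between -0.07 and 0.07 m and z of sinker1 in the frame of bin between 0 and 0.055 m and x of sinker2 in the frame of bin between -0.06 and 0.06 m and y of sinker2 in the frame of bin between -0.07 and 0.07 m and z of sinker2 in the frame of bin between 0 and 0.055 m and x of sinker3 in the frame of bin between -0.06 and 0.06 m and y of sinker3 in the frame of bin between -0.07 and 0.07 m and z of sinker3 in the frame of bin between 0 and 0.055 m and value of joint rocker below 0.04 rad and angle between bin's own z axis and vertical below 0.08 rad and linear speed of bin below 0.02 m/s and linear speed of each of sinker0, sinker1, sinker2, sinker3 below 0.05 m/s and distance of each of jar, shackle, spinner from where it was at the start of the episode below 0.02 m); the robot touches nothing.
It fails at once if the bin is lifted over 12 mm or tipped (height (world z) of bin above 0.012 m or angle between bin's own z axis and vertical above 0.2 rad).
It fails at once if a sinker is touched by the robot (contact force between any of sinker0, sinker1, sinker2, sinker3 and the fingers above 0.5 N or contact force between any of sinker0, sinker1, sinker2, sinker3 and the arm above 0.5 N).
It fails at once if a sinker is lifted above its place on the chute (height (world z) of any of sinker0, sinker1, sinker2, sinker3 above 0.172 m).
It fails at once if the gate, or the rocker's far arm that carries it, is touched by the robot (contact force between any of rocker_c2, rocker_c3 and the fingers above 0.5 N or contact force between any of rocker_c2, rocker_c3 and the arm above 0.5 N).
It fails at once if the jar, shackle or spinner is moved over 20 mm (distance of any of jar, shackle, spinner from where it was at the start of the episode above 0.02 m).
It also fails if it takes over 54 s, if anything falls off the work surface, if the arm or the gripper's body presses on something with over 40 N, if the wrist force passes 120 N, or if a joint passes its speed limit or range.

## Working session

There is one attempt and no reset: what is moved stays moved. The work goes in short steps, Python scripts to look and compute and a tool call to move; the robot and the scene stay as the last step left them, time stands still between calls to the robot, and variables do not carry over. Pictures are saved under pics/ and viewed, on a budget of 10 in all, crops included, one or two more only if the job needs it, and the job is handed in when it is done.

Besides the shell and the picture viewer there is one more tool, called after ">>>" by a JSON object that holds its "op" and its "data". send_rows: Moves the arm, as the interface text tells. Its arguments: {"type":"object","properties":{"offset":{"type":"array"},"roll":{"type":"array"},"jaw":{"type":"number"},"newtons":{"type":"number"}},"required":["offset","roll"]}

```bash
mkdir -p pics
cat > h.py <<'E'
import numpy as np, cv2
from workcell import monitor, eyes, manip
from scipy.spatial.transform import Rotation as Rn
def snap(n):
    p=eyes.camera_params(n); im,d=eyes.camera(n); return im,d,p
def pts(d,p):
    f=200/np.tan(np.radians(p['fovy'])/2); v,u=np.mgrid[:d.shape[0],:d.shape[1]]
    c=np.stack([(u-p['cx'])/f*d,(v-p['cy'])/f*d,d],-1)
    return (c-np.array(p['t']))@np.array(p['R'])
E
python3 - <<'E'
from h import *
s=monitor.get_obs(); print({k:np.round(v,3).tolist() for k,v in s.items()})
a=[]
for n in ['top','side']:
    im,d,p=snap(n); np.savez(f'{n}.npz',im=im,d=d,**p); cv2.imwrite(f'pics/{n}0.png',im); print(n,p['fovy'],p['cx'],p['cy'],np.round(-np.array(p['R']).T@p['t'],3), (d>0).mean())
E
```

```text
{'clock': 0.0, 'joint_pos': [-1.246, 0.333, -0.065, 1.461, 0.022, 1.35, -0.089], 'joint_velocities': [0.0, 0.002, 0.001, -0.002, 0.001, 0.002, 0.001], 'tau': [-0.0, -62.543, 0.049, -39.162, 0.016, 0.01, 0.0], 'position': [0.213, 0.587, 0.231], 'ee_rot': [0.173, 0.985, -0.001, -0.0], 'ft_force': [0.239, -0.308, -0.37], 'torque': [0.021, -0.029, 0.0], 'grip_width': 0.999}
top 46.719038762087514 320.7960473265159 200.09629902343428 [0.411 0.142 1.176] 0.99614453125
side 43.13042452171521 316.8135041907037 206.6870912576225 [0.357 0.873 0.725] 0.99608984375
```

View pics/top0.png

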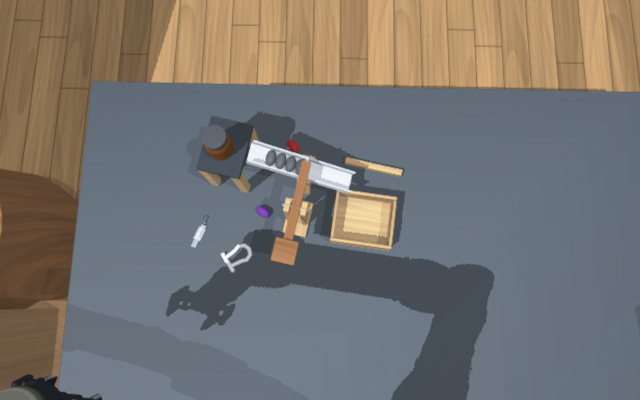

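View pics/side0.png

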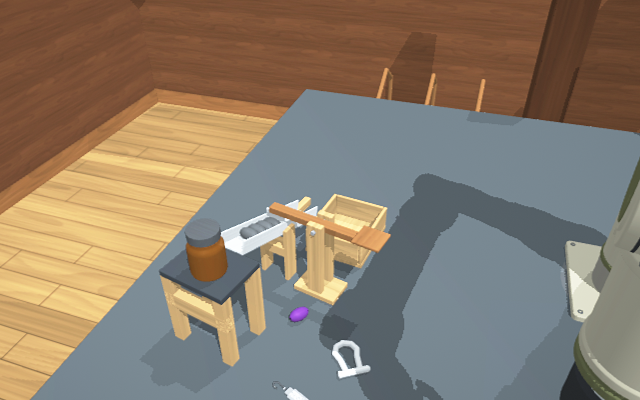

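The top view shows the pad at (284,251), the gate end at (303,165), the grey sinkers at (270-298,155-167), the bin at (364,219), the stop strip at (374,166), the jar at (217,140), the shackle at (237,257) and the spinner at (200,231). Look-alikes are the red egg at (293,145) and the purple one at (263,211), neither of which I want. Next I measure.

Run:
```python
from h import *
P={}
for n in ['top','side']:
    z=np.load(n+'.npz'); P[n]=(pts(z['d'],z),cv2.cvtColor(z['im'],cv2.COLOR_BGR2HSV),z['im'])
X,H,I=P['top']
for u,v in [(284,251),(303,165),(364,219),(374,166),(217,140),(237,257),(600,300),(345,180),(297,216)]: print((u,v),H[v,u],np.round(X[v,u],3))
Xs,Hs,Is=P['side']
for u,v in [(372,239),(290,215),(353,245),(335,200)]: print('side',(u,v),Hs[v,u],np.round(Xs[v,u],3))
def rect(X,m,lab):
    q=X[m]; r=cv2.minAreaRect((q[:,:2]*1000).astype(np.float32)); print(lab,len(q),'z',np.round(np.median(q[:,2]),4),np.round(r[0],1),np.round(r[1],1),round(r[2],1)); print(np.round(cv2.boxPoints(r)).tolist())
for n in P:
    X=P[n][0]; H=P[n][1]
    wood=(H[...,1]>60)&(H[...,0]<25)
    x,y,z=X[...,0],X[...,1],X[...,2]
    reg=wood&(x>.25)&(x<.75)&(y>-.1)&(y<.4)
    rim=reg&(abs(z-.06)<.006)&(y<.12)
    rect(X,rim,n+' rim')
    rect(X,reg&(abs(z-.02)<.005)&(x>.5)&(y<.12),n+' strip')
    k=reg&(abs(z-.172)<.006); 
    rect(X,k&(x<.46),n+' pad'); rect(X,k&(x<.65),n+' beam')
```

```text
(284, 251) [ 13 125 178] [0.487 0.207 0.168]
(303, 165) [ 13 127 183] [0.681 0.17  0.165]
(364, 219) [ 21  82 242] [0.584 0.015 0.003]
(374, 166) [ 20  84 237] [ 0.721 -0.01   0.017]
(217, 140) [107  40 116] [0.709 0.348 0.247]
(237, 257) [106  45  85] [0.482 0.335 0.001]
(600, 300) [106  47 124] [ 0.389 -0.576  0.003]
(345, 180) [103   7 250] [0.667 0.069 0.085]
(297, 216) [ 13 125 173] [0.564 0.18  0.164]
side (372, 239) [ 15 138 225] [0.483 0.21  0.172]
side (290, 215) [ 14 137 181] [0.644 0.184 0.166]
side (353, 245) [ 18 104 192] [0.542 0.1   0.054]
side (335, 200) [ 18 107 190] [ 0.626 -0.049  0.048]
top rim 666 z 0.0589 [577.2  22.5] [149.9 130.8] 82.7
[[503.0, -44.0], [633.0, -60.0], [652.0, 89.0], [522.0, 105.0]]
top strip 418 z 0.0194 [620.4   8.8] [148.4 222.9] 81.0
[[499.0, -47.0], [719.0, -82.0], [742.0, 65.0], [522.0, 100.0]]
top pad 7 z 0.1716 [457.7 191.7] [10.9  2.2] 89.9
[[457.0, 186.0], [459.0, 186.0], [459.0, 197.0], [457.0, 197.0]]
top beam 939 z 0.1705 [556.1 192.2] [ 52.1 193.4] 78.4
[[456.0, 186.0], [646.0, 147.0], [656.0, 198.0], [467.0, 237.0]]
side rim 397 z 0.0588 [577.5  22.6] [155.5 129.9] 82.7
[[503.0, -46.0], [632.0, -63.0], [652.0, 91.0], [523.0, 108.0]]
side strip 329 z 0.0201 [617.9  14.6] [155.5 218.4] 80.1
[[497.0, -43.0], [712.0, -81.0], [739.0, 73.0], [524.0, 110.0]]
side pad 11 z 0.1716 [458.8 194.2] [ 2.3 14.1] 0.7
[[458.0, 201.0], [458.0, 187.0], [460.0, 187.0], [460.0, 201.0]]
side beam 1172 z 0.1714 [555.9 192. ] [ 54.1 194.4] 77.4
[[455.0, 187.0], [645.0, 144.0], [657.0, 197.0], [467.0, 240.0]]
```

Run:
```python
from h import *
for n in ['top','side']:
    z=np.load(n+'.npz'); X=pts(z['d'],z); H=cv2.cvtColor(z['im'],cv2.COLOR_BGR2HSV)
    wood=(H[...,1]>60)&(H[...,0]<25); x,y,zz=np.moveaxis(X,-1,0)
    def rect(m,lab):
        q=X[m]; r=cv2.minAreaRect((q[:,:2]*1000).astype(np.float32)); print(n,lab,len(q),np.round(np.median(q[:,2]),4),np.round(r[0],1),np.round(r[1],1),round(r[2],1)); return q
    rect(wood&(abs(zz-.02)<.005)&(x>.665)&(x<.78)&(y<.09)&(y>-.15),'strip')
    rect(wood&(abs(zz-.171)<.006)&(x>.44)&(x<.512)&(y>.15)&(y<.25),'pad')
    q=rect(wood&(abs(zz-.166)<.006)&(x>.53)&(x<.69)&(y>.12)&(y<.22),'beam'); print(np.degrees(np.polyfit(q[:,0],q[:,1],1)[0]))
# rig candidates
a=np.radians(-11.5); ex=np.array([np.cos(a),np.sin(a)]); ey=np.array([-ex[1],ex[0]])
o=np.array([487,207])+100*ex; pl=o+100*ex-160*ey
b=np.array([577.4,22.5]); d=b-o
print('origin',o,'place',pl,'stripface',pl+65*ex,'bin in rig',d@ex,d@ey)
print(np.round(Rn.from_quat(monitor.get_obs()['ee_rot']).as_matrix(),3))
```

```text
top strip 341 0.0194 [719.5  -6.8] [148.8  17.5] 78.5
top pad 555 0.1712 [486.9 206.4] [52.1 51.9] 78.3
top beam 756 0.1657 [610.  183.7] [ 53.  160.7] 87.6
-11.794308990527519
side strip 42 0.0193 [709.1 -53.3] [53.4 15.2] 77.8
side pad 617 0.1725 [486.4 207.5] [54.1 51.9] 77.3
side beam 900 0.1663 [610.1 185.9] [ 51.8 162.1] 85.8
-11.78953609121417
origin [584.99247046 187.06320656] place [651.08607142  10.33846038] stripface [714.78117722  -2.62045536] bin in rig 25.3685771976958 -162.77324673122845
[[-0.94   0.341 -0.   ]
 [ 0.341  0.94  -0.001]
 [-0.    -0.001 -1.   ]]
```

Rig yaw is about -11.7°, with its origin at (585,187) mm. The bin sits at rig (25,-163), turned +4.4°, so it is about 75 mm short of its place. I'll push with both fingertips of the open gripper, aligned with the rig's y, which keeps the push square.

>>> {"op": "send_rows", "data": {"offset": [[-27, -27, 0], [-54, -54, 0], [-81, -81, 0], [-108, -108, 0], [-135, -135, 0]], "roll": [-0.03, -0.06, -0.09, -0.12, -0.144], "jaw": 1}}

```text
clock: 0.52
position: [0.2943, 0.4127, 0.2309]
ee_rot: [0.101, 0.995, -0.0, -0.0]
ft_force: [1.1, 0.3, 1.6]
grip_width: 0.998
```

>>> {"op": "send_rows", "data": {"offset": [[-23, -32, 0], [-46, -64, 0], [-69, -96, 0], [-92, -128, 0], [-115, -160, 0]], "roll": [0, 0, 0, 0, 0]}}

```text
clock: 0.93
position: [0.3743, 0.2327, 0.2312]
ee_rot: [0.102, 0.995, 0.0, -0.0]
ft_force: [1.9, 0.4, -0.1]
grip_width: 0.999
```

>>> {"op": "send_rows", "data": {"offset": [[-23, -32, 0], [-46, -64, 0], [-69, -96, 0], [-92, -128, 0], [-120, -163, 0]], "roll": [0, 0, 0, 0, 0]}}

```text
clock: 1.35
position: [0.4572, 0.0518, 0.2313]
ee_rot: [0.102, 0.995, 0.0, -0.0]
ft_force: [1.6, 1.7, 0.2]
grip_width: 1.002
```

>>> {"op": "send_rows", "data": {"offset": [[0, 0, 0], [0, 0, 35], [0, 0, 70], [0, 0, 105], [0, 0, 140]], "roll": [0, 0, 0, 0, 0]}}

```text
clock: 1.77
position: [0.457, 0.0535, 0.0899]
ee_rot: [0.102, 0.995, 0.0, 0.0]
ft_force: [-0.1, 0.4, -0.8]
grip_width: 1.0
```

>>> {"op": "send_rows", "data": {"offset": [[0, -4, 25], [0, -4, 50], [0, -4, 65], [0, -4, 75], [0, -4, 75]], "roll": [0, 0, 0, 0, 0]}}

```text
clock: 2.18
position: [0.4551, 0.0494, 0.0146]
ee_rot: [0.102, 0.995, -0.001, -0.001]
ft_force: [-0.7, 0.7, -0.3]
grip_width: 0.991
```

```bash
cat >> h.py <<'E'
a=np.radians(-11.7); ex=np.array([np.cos(a),np.sin(a)]); ey=np.array([-ex[1],ex[0]]); O=np.array([487,207])+100*ex
def rig(xy): d=np.asarray(xy)*1.-O; return round(d@ex,1),round(d@ey,1)
def binpose(X,im):
    H=cv2.cvtColor(im,cv2.COLOR_BGR2HSV); x,y,z=np.moveaxis(X,-1,0)
    m=(H[...,1]>60)&(H[...,0]<25)&(abs(z-.059)<.006)&(x>.48)&(x<.74)&(y<.12)&(y>-.12)
    r=cv2.minAreaRect((X[m][:,:2]*1000).astype(np.float32)); return rig(r[0]),np.round(r[1:],1) if 0 else (r[1],r[2])
E
python3 - <<'E'
from h import *
s=monitor.get_obs(); print(s['position'],s['ft_force'],rig(s['position'][:2]*1000))
im,d,p=snap('top'); print(binpose(pts(d,p),im))
cv2.imwrite('pics/t1.png',cv2.resize(im[100:300,180:480],None,fx=2.5,fy=2.5))
E
```

```text
[0.45508587 0.04938722 0.01455663] [-0.73644843  0.7300578  -0.28367468] (np.float64(-99.3), np.float64(-160.8))
((np.float64(26.0), np.float64(-162.4)), ((151.0704803466797, 129.51528930664062), 83.28880310058594))
```

View pics/t1.png

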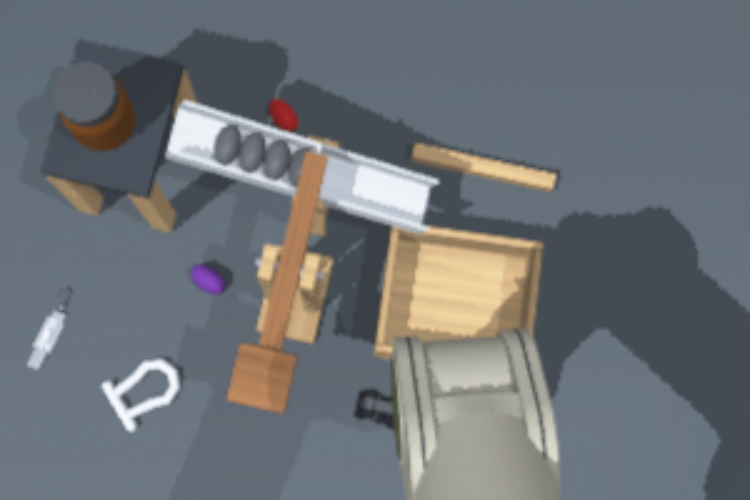

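The gripper is down behind the bin with the fingers about 49 mm from it. The crop shows the bin at (460,290), the strip at (485,165) and the pad at (262,378), all clear of the hand. I'll close the gap and then push.

>>> {"op": "send_rows", "data": {"offset": [[-15, 0, 0], [-30, 0, 0], [-42, 0, 0], [-50, 0, 0], [-56, 0, 0]], "roll": [0, 0, 0, 0, 0]}}

```text
clock: 2.65
position: [0.5121, 0.0388, 0.0173]
ee_rot: [0.101, 0.995, 0.0, 0.0]
ft_force: [-3.7, 1.9, 2.2]
grip_width: 0.999
```

>>> {"op": "send_rows", "data": {"offset": [[-6, 0, 0], [-12, 0, 0], [-18, 0, 0], [-24, 0, 0], [-30, 0, 0]], "roll": [0, 0, 0, 0, 0]}}

```text
clock: 3.07
position: [0.541, 0.0321, 0.0163]
ee_rot: [0.102, 0.995, 0.0, -0.0]
ft_force: [-4.1, 1.4, 3.4]
grip_width: 1.004
```

Run:
```python
from h import *
s=monitor.get_obs(); print(s['position'],s['ft_force'],rig(s['position'][:2]*1000))
im,d,p=snap('top'); print(binpose(pts(d,p),im))
im,d,p=snap('side'); X=pts(d,p).reshape(-1,3)
cv2.imwrite('pics/s1.png',im)
r=X[:,:2]*1000-O; rx=r@ex; ry=r@ey
for lo in range(60,400,30):
    m=(X[:,2]*1000>lo)&(X[:,2]*1000<lo+30)&(ry<-60)&(ry>-300)&(rx<300)&(rx>-300)
    if m.sum(): print(lo,m.sum(),np.round([rx[m].min(),rx[m].max(),ry[m].min(),ry[m].max()]))
```

```text
[0.5409707  0.03213853 0.01630787] [-4.14201996  1.44681594  3.35602615] (np.float64(-11.7), np.float64(-160.3))
((np.float64(94.3), np.float64(-143.6)), ((88.00220489501953, 182.53456115722656), 32.285308837890625))
60 211 [ -24.  130. -239.  -89.]
90 467 [ -31.  126. -231.  -67.]
120 351 [ -47.   15. -177.  -89.]
150 466 [ -48.   23. -171. -119.]
180 416 [ -54.   25. -173. -114.]
210 612 [ -53.   29. -180. -115.]
240 587 [ -52.   23. -174. -108.]
270 645 [ -51.   23. -172. -116.]
300 519 [ -55.   23. -173. -105.]
330 883 [ -84.   32. -127. -102.]
360 1271 [-114.   39. -184. -102.]
390 1620 [-149.   33. -203. -104.]
```

View pics/s1.png

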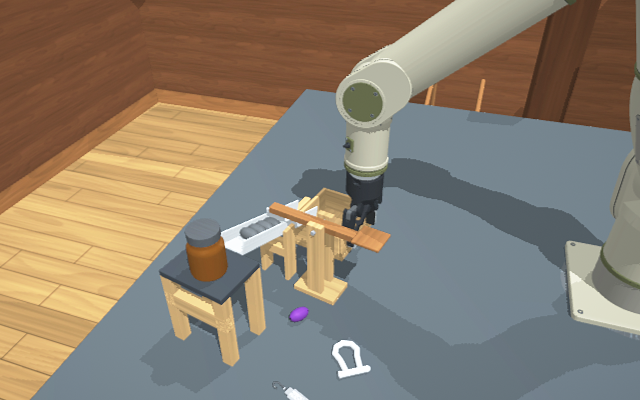

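The side view shows the gripper at (362,215) squarely behind the bin (335,205), the wrist clear of the rocker at (290,215) and the arm well above the chute. I'll keep pushing and watch for the force to rise at the stop.

>>> {"op": "send_rows", "data": {"offset": [[-6, 0, 0], [-12, 0, 0], [-18, 0, 0], [-23, 0, 0], [-27, 0, 0]], "roll": [0, 0, 0, 0, 0]}}

```text
clock: 3.58
position: [0.5676, 0.0266, 0.0161]
ee_rot: [0.102, 0.995, -0.0, -0.0]
ft_force: [-2.9, 0.6, -0.3]
grip_width: 1.0
```

>>> {"op": "send_rows", "data": {"offset": [[-1, 0, 0], [-2, 0, 0], [-3, 0, 0], [-4, 0, 0], [-5, 0, 0]], "roll": [0, 0, 0, 0, 0]}}

```text
clock: 4.0
position: [0.572, 0.0259, 0.0163]
ee_rot: [0.102, 0.995, 0.0, 0.0]
ft_force: [-2.2, -0.2, -1.6]
grip_width: 0.997
```

>>> {"op": "send_rows", "data": {"offset": [[-1, 0, 0], [-2, 0, 0], [-3, 0, 0], [-4, 0, 0], [-5, 0, 0]], "roll": [0, 0, 0, 0, 0]}}

```text
clock: 4.42
position: [0.5746, 0.0255, 0.0162]
ee_rot: [0.102, 0.995, 0.0, -0.003]
ft_force: [-19.7, 5.2, 13.4]
grip_width: 0.999
```

The stop is reached: 20 N, with the TCP at rig x of about 23 as predicted. I'll retreat straight back, then up.

>>> {"op": "send_rows", "data": {"offset": [[5, 0, 0], [20, 0, 0], [45, 0, 0], [75, 0, 0], [105, 0, 0]], "roll": [0, 0, 0, 0, 0]}}

```text
clock: 4.83
position: [0.4739, 0.046, 0.0165]
ee_rot: [0.102, 0.995, 0.0, 0.001]
ft_force: [0.8, -0.1, 0.3]
grip_width: 1.004
```

>>> {"op": "send_rows", "data": {"offset": [[35, 0, 0], [65, 0, -25], [80, 0, -60], [80, 0, -98], [80, 0, -136]], "roll": [0, 0, 0, 0, 0], "jaw": 0}}

```text
clock: 5.25
position: [0.3951, 0.0622, 0.1543]
ee_rot: [0.102, 0.995, 0.001, 0.001]
ft_force: [1.5, 0.9, 0.4]
grip_width: 0.299
```

>>> {"op": "send_rows", "data": {"offset": [[0, 0, -20], [0, 0, -40], [0, 0, -58], [0, 0, -58], [0, 0, -58]], "roll": [0, 0, 0, 0, 0]}}

```text
clock: 5.67
position: [0.3967, 0.0624, 0.2113]
ee_rot: [0.102, 0.995, 0.001, 0.001]
ft_force: [0.0, -0.6, -0.2]
grip_width: -0.0
```

Run:
```python
from h import *
s=monitor.get_obs(); print(s['position'],s['ft_force'],s['grip_width'],rig(s['position'][:2]*1000))
im,d,p=snap('top'); print(binpose(pts(d,p),im))
cv2.imwrite('pics/t2.png',cv2.resize(im[100:300,180:480],None,fx=2.5,fy=2.5))
```

```text
[0.39670116 0.062401   0.21128977] [ 0.00153561 -0.58319842 -0.16823533] -4.7979208057211285e-06 (np.float64(-159.1), np.float64(-159.9))
((np.float64(98.2), np.float64(-166.6)), ((150.0536346435547, 131.40383911132812), 77.97406005859375))
```

View pics/t2.png

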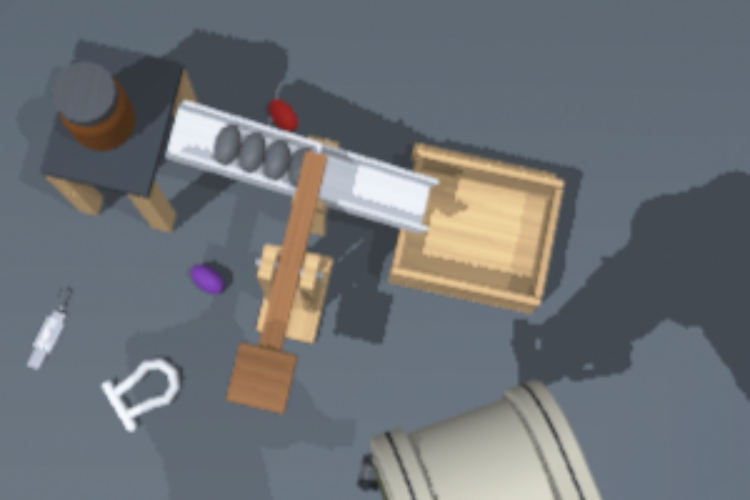

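The bin is at rig (98,-167), square to the rig and under the mouth; in the crop the chute end at (430,205) is over the bin. All four sinkers are still above the gate. Next I move over the pad with the fingers shut.

>>> {"op": "send_rows", "data": {"offset": [[-11, 32, 0], [-22, 64, 0], [-33, 96, 0], [-44, 130, 0], [-56, 160, 0]], "roll": [0, 0, 0, 0, 0]}}

```text
clock: 6.13
position: [0.4832, 0.2095, 0.2089]
ee_rot: [0.101, 0.995, -0.0, -0.001]
ft_force: [0.5, -0.3, 0.7]
grip_width: -0.001
```

>>> {"op": "send_rows", "data": {"offset": [[0, 0, 0], [0, 0, 8], [0, 0, 16], [0, 0, 24], [0, 0, 30]], "roll": [0, 0, 0, 0, 0]}}

```text
clock: 6.55
position: [0.4823, 0.2063, 0.1788]
ee_rot: [0.102, 0.995, -0.0, -0.001]
ft_force: [-0.7, -0.9, 0.4]
grip_width: 0.002
```

Run:
```python
from h import *
s=monitor.get_obs(); print(s['position'],s['ft_force'],rig(s['position'][:2]*1000))
im,d,p=snap('side')
cv2.imwrite('pics/s2.png',cv2.resize(im[130:330,200:500],None,fx=2.5,fy=2.5))
```

```text
[0.48225811 0.20628992 0.17877858] [-0.73011631 -0.86348828  0.39215045] (np.float64(-104.5), np.float64(-1.7))
```

View pics/s2.png

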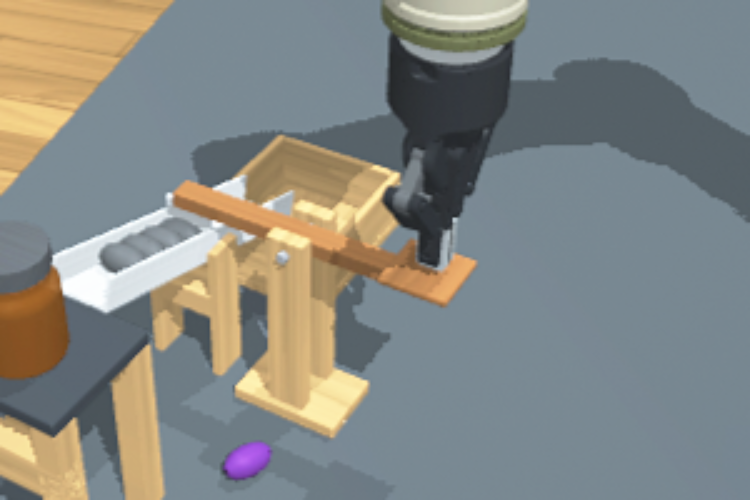

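The shut fingertips (435,265) sit just over the middle of the pad (432,275). I'll press now.

>>> {"op": "send_rows", "data": {"offset": [[0, 1, 9], [0, 1, 18], [0, 1, 27], [0, 1, 35], [0, 1, 41]], "roll": [0, 0, 0, 0, 0]}}

```text
clock: 7.02
position: [0.4838, 0.2085, 0.1388]
ee_rot: [0.102, 0.995, 0.0, 0.001]
ft_force: [1.4, -0.6, 6.4]
grip_width: -0.001
```

>>> {"op": "send_rows", "data": {"offset": [[0, 0, 1], [0, 0, 2], [0, 0, 3], [0, 0, 3], [0, 0, 3]], "roll": [0, 0, 0, 0, 0]}}

```text
clock: 7.43
position: [0.4836, 0.2085, 0.1366]
ee_rot: [0.102, 0.995, 0.0, 0.0]
ft_force: [0.8, -0.9, 5.5]
grip_width: -0.001
```

>>> {"op": "send_rows", "data": {"offset": [[0, 0, 1], [0, 0, 2], [0, 0, 2], [0, 0, 2], [0, 0, 2]], "roll": [0, 0, 0, 0, 0]}}

```text
clock: 7.85
position: [0.4837, 0.2086, 0.1348]
ee_rot: [0.102, 0.995, 0.0, 0.001]
ft_force: [1.1, -1.1, 6.2]
grip_width: -0.003
```

>>> {"op": "send_rows", "data": {"offset": [[0, 0, 0], [0, 0, 0], [0, 0, 0], [0, 0, 0], [0, 0, 0]], "roll": [0, 0, 0, 0, 0]}}

```text
clock: 8.27
position: [0.4837, 0.2086, 0.1348]
ee_rot: [0.102, 0.995, 0.0, 0.001]
ft_force: [1.2, -1.7, 5.1]
grip_width: -0.002
```

>>> {"op": "send_rows", "data": {"offset": [[0, 0, 0], [0, 0, 0], [0, 0, 0], [0, 0, 0], [0, 0, 0]], "roll": [0, 0, 0, 0, 0]}}

```text
clock: 8.68
position: [0.4837, 0.2086, 0.1348]
ee_rot: [0.102, 0.995, 0.0, 0.001]
ft_force: [1.3, -0.9, 5.3]
grip_width: -0.002
```

>>> {"op": "send_rows", "data": {"offset": [[0, 0, 0], [0, 0, 0], [0, 0, 0], [0, 0, 0], [0, 0, 0]], "roll": [0, 0, 0, 0, 0]}}

```text
clock: 9.1
position: [0.4837, 0.2086, 0.1348]
ee_rot: [0.102, 0.995, 0.0, 0.001]
ft_force: [-0.1, -0.6, 5.2]
grip_width: -0.003
```

Run:
```python
from h import *
s=monitor.get_obs(); print(s['position'],s['ft_force'],rig(s['position'][:2]*1000))
im,d,p=snap('side'); im2,d2,p2=snap('top'); print(binpose(pts(d2,p2),im2))
c=lambda im,v,u:cv2.resize(im[v:v+150,u:u+200],None,fx=2,fy=2)
cv2.imwrite('pics/s3.png',np.hstack([c(im,170,220),c(im2,110,220)]))
```

```text
[0.48366038 0.20864544 0.13477089] [-0.09721185 -0.57107935  5.19329245] (np.float64(-103.6), np.float64(0.9))
((np.float64(98.4), np.float64(-167.4)), ((149.79574584960938, 131.60768127441406), 78.14347076416016))
```

View pics/s3.png

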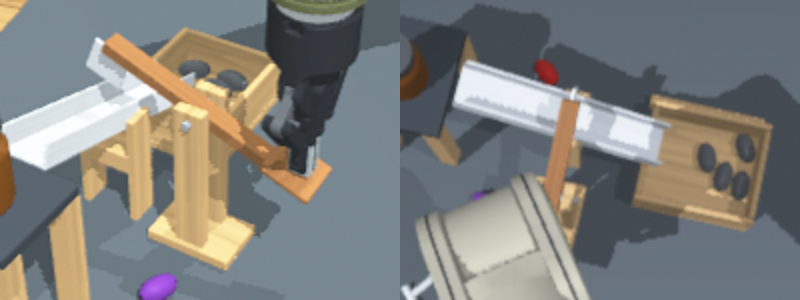

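All four sinkers lie in the bin (top half: (708,157), (745,148), (723,177), (740,186)), the chute is empty and the rocker is still down. I'll hold a moment longer, then let it up slowly and back away.

>>> {"op": "send_rows", "data": {"offset": [[0, 0, 0], [0, 0, 0], [0, 0, 0], [0, 0, 0], [0, 0, 0]], "roll": [0, 0, 0, 0, 0]}}

```text
clock: 9.62
position: [0.4837, 0.2086, 0.1348]
ee_rot: [0.102, 0.995, 0.0, 0.001]
ft_force: [1.5, -1.1, 4.1]
grip_width: -0.004
```

>>> {"op": "send_rows", "data": {"offset": [[0, 0, -5], [0, 0, -12], [0, 0, -20], [0, 0, -28], [0, 0, -36]], "roll": [0, 0, 0, 0, 0]}}

```text
clock: 10.03
position: [0.4832, 0.2087, 0.1714]
ee_rot: [0.102, 0.995, 0.0, 0.0]
ft_force: [-0.1, 0.4, 1.1]
grip_width: 0.0
```

>>> {"op": "send_rows", "data": {"offset": [[0, 0, -10], [0, 0, -25], [0, 0, -45], [0, 0, -70], [0, 0, -90]], "roll": [0, 0, 0, 0, 0]}}

```text
clock: 10.45
position: [0.4835, 0.2082, 0.2625]
ee_rot: [0.102, 0.995, 0.0, 0.001]
ft_force: [0.6, -0.2, 1.0]
grip_width: 0.002
```

>>> {"op": "send_rows", "data": {"offset": [[15, 0, 0], [35, 0, 0], [50, 0, 0], [60, 0, 0], [60, 0, 0]], "roll": [0, 0, 0, 0, 0]}}

```text
clock: 10.87
position: [0.4233, 0.2213, 0.2609]
ee_rot: [0.101, 0.995, 0.0, 0.0]
ft_force: [0.0, -0.2, 1.1]
grip_width: 0.001
```

Run:
```python
from h import *
s=monitor.get_obs(); print(s['clock'],s['position'],s['ft_force'])
im,d,p=snap('side'); im2,d2,p2=snap('top'); X=pts(d2,p2); print(binpose(X,im2))
H=cv2.cvtColor(im2,cv2.COLOR_BGR2HSV); x,y,z=np.moveaxis(X,-1,0)
Xs=pts(d,p); hs=cv2.cvtColor(im,cv2.COLOR_BGR2HSV); q=Xs[(hs[...,1]>60)&(hs[...,0]<25)&(abs(Xs[...,0]-.61)<.07)&(abs(Xs[...,1]-.185)<.035)&(Xs[...,2]>.15)]
q=q[q[:,2]<.21]; print('beam slope rad',np.polyfit(q[:,0],q[:,2],1)[0])
m=((H[...,1]<50)&(H[...,2]<140)&(z>.01)&(z<.05)&(x>.6)&(x<.72)&(y<.07)&(y>-.07)).astype(np.uint8)
n,l,st,c=cv2.connectedComponentsWithStats(m)
for i in range(1,n):
    if st[i,4]>15: P=X[l==i]; print(st[i,4],np.array(rig(np.median(P,0)[:2]*1000))-[98,-167],P[:,2].max())
c=lambda im,v,u:cv2.resize(im[v:v+150,u:u+200],None,fx=2,fy=2)
cv2.imwrite('pics/s4.png',np.hstack([c(im,170,220),cv2.resize(im2[110:285,190:423],(400,300))]))
```

```text
10.8667 [0.42326144 0.22128065 0.26089639] [ 0.0232714  -0.16462107  1.07781218]
((np.float64(98.1), np.float64(-167.5)), ((149.7092742919922, 131.01516723632812), 78.29251861572266))
beam slope rad -0.007646606768519129
101 [ 36.7 -50.8] 0.03599681017031978
100 [12.7 -6.2] 0.03575139146871628
204 [ -8.9 -44.4] 0.03529302088873763
```

View pics/s4.png

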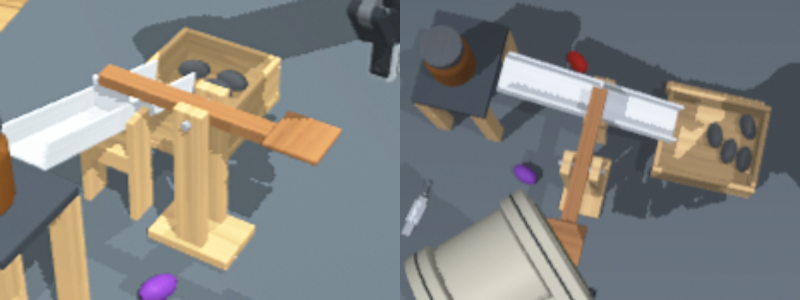

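The rocker is level, four sinkers lie in the bin, and the arm is clear of everything.

```bash
python3 -c "
from workcell import manip
print(manip.hand_in())"
```

```text
the job is handed in; nothing more can be done
None
```

The job is done and handed in at about 11 s of the 54 s allowed. I pushed the bin square against the stop with both fingertips of the open gripper. I then pressed the rocker pad down with the fingers shut (z about 135 mm, about 5 N) until all four sinkers had rolled into the bin, let it up and backed off.

**Last checks:**
- **Bin:** it stands at rig x 98, y -167 mm, square to the rig; the limits are x above 88 and y between -185 and -135.
- **Sinkers:** all four lie in the bin in one layer, with their tops at about 36 mm, and the chute is empty.
- **Rocker:** level, with a measured slope of about 0.01 rad, so the gate is shut.
- **Bystanders:** jar and spinner look unmoved. The arm hid the shackle in the last picture, but it was in place before the press and the arm never went near it.

**Disagreements:**
- The stop strip measured about 4 mm nearer than its stated position, so I settled the push by the contact force at the stop (20 N).
- One mid-push bin reading was wrong because the arm covered the rim, and I ignored it.
- The press force never rose clearly above the spring's 6 N, so I can't say the rocker reached its hard stop. It went far enough for all four sinkers to pass.

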